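# Vortex the red-capped tube from the cooling block

### The arm

A 7-joint arm with a two-finger parallel gripper is mounted at the origin on a cart in front of the work surface, level with it; the furniture and walls round the work are solid. World frame = base frame: x ahead of the robot, y to its left, z up, the work surface at z = 0. Lengths are in m, angles in rad, forces in N, time in s.
With the tool pointing down it reaches from about 0.4 to 0.9 m from the base axis. Payload 5.5 kg.
Tool frame: the origin (TCP) lies between the finger pads; the fingertips stand env.tips_ahead ahead of it and the grasp point (between the pads) lies 6 mm ahead of it (env.tips_ahead is the distance from the TCP to the fingertips, in m); z points along the fingers, x is the direction in which the jaws open and shut, and the axes are right-handed (so a half turn about z gives the same grasp; the last joint's range is limited). The gripper opens to 85 mm and grips with 20 to 120 N. Pads are 22 mm wide; open, the fingers measure 114 mm over their backs; the gripper's body (76 mm by 85 mm) begins 54 mm behind the grasp point. The pads swing forward as they close: fully open they stand 13 mm farther back than shut.
Start: joints at [-0.994, 0.501, -0.427, 1.55, 0.221, 1.138, -0.21], TCP at [0.201, 0.618, 0.256] pointing down, gripper open.
Joint ranges: [-2.88, 2.88], [-0.31, 2.03], [-1.54, 1.56], [0.2, 2.42], [-1.41, 4.55], [0.19, 2.02], [-2.57, 2.57]. Speed limits (rad/s): [2.57, 2.57, 3.14, 3.14, 3.14, 3.14, 3.14].

### API

Orientations are given as a rotation vector (axis times angle).
In Python, from bench import env, cams, nets gives the robot as it stands.
- The arm moves only by the tool send_rows, never from a script. Its argument "plan" is text: rows parted by semicolons, each of 4 numbers parted by spaces: the shift along the world's x, y, z in m, then the turn about the world's z in degrees. A call has 1 to 12 rows; each row shifts and turns the commanded pose from where the row before left it; what a row does not reach is not made up. A row lasts 1/8 s, in which the tool goes at most 62.5 mm and 10.7 degrees, less where a joint would pass 70% of its speed; a pose out of reach is approached as far as the arm can. A call is refused whole if a number of a shift passes 0.0625 or a number of a turn 10.7, either way. A call with a gripper value outside its range is refused whole. "jaw" is the gripper command: -1 is fully open, 1 is shut, values between are in proportion, set as the call begins (left out, the last holds). The fingers move at their own pace and stop on an object; "grip_force" is the grip in N (left out, the last holds). Time passes only in rows, so rows that do not move let the fingers close. It gives the time, the measured TCP pose, the force and the opening at its end, in the units of the state.
- env.sense(): the state, without advancing time (a new reading comes with each control period).
- cams.get_image(name): name is "side" or "top"; returns (picture, depth): 384x512x3 uint8, red, green, blue; 384x512 float32, m along the optical axis (not along the pixel's ray), 0 where there is no reading.
- cams.camera_model(name): a dict with "fx", "fy", "cx", "cy" (pixels), "pose" (4x4, takes a point from camera to world coordinates). Camera axes: x right, y down, z forward; pixel columns grow to the right and rows downward; lengths in m; the calibration is good to about 2 mm. A picture is of the moment at which its call begins. camera_model takes no time and is no camera call.
- env.job_done(): hands the job in, once; it reports no verdict.
Trained networks look in the newest picture that a camera, given by its name, has taken for a name from the list of things; names that differ only in an ending like _2 or _b are one class to them, and where a whole thing is asked for, a point or a joint stands for the part that bears it (a point fixed in the world has none). Each returns a list of dicts, best first, with "confidence" (0 to 1); they miss things now and then, are a little off and sometimes report something else, mostly with a low value. They report only what shows in the picture. A call takes as long as a camera call.
- nets.look_for(camera, query): "bbox" ([centre column, centre row, width, height] as shares, 0 to 1, of the picture: columns of its width, rows of its height, round what is visible of it).
- nets.outline_of(camera, query): "mask" (384x512 bool, what is visible of it) and "bbox" ([centre column, centre row, width, height] as shares, 0 to 1, of the picture: columns of its width, rows of its height, round what is visible of it).
- nets.pinpoint(camera, query): "point" ([column, row] as shares, 0 to 1, of the picture: columns of its width, rows of its height: a listed point, or the origin of a listed thing).
The state is a dict: "time_s": time; "qpos": joint angles; "qvel": joint speeds; "joint_torque": joint torques, N m; "tool_pos": TCP position; "tool_rot": TCP orientation; "force": force on the tool from outside, world axes, zero at the start; "moment": the same for the moment, N m; "finger_gap": finger opening in m.
Only numpy, scipy, OpenCV 4.12 (cv2) and the standard library are available. Lean on these libraries where they do the work, as an engineer would, in place of code of your own. Each camera call takes 0.05 s, during which the arm holds its last target. There are 200 camera calls.

### The job

Swing the hold-down bar of the cooling block right aside, take out the red-capped tube and stand it tip down in the black rubber cup of the vortex mixer. With the tube upright, push down gently until the spring-loaded cup has sunk about half of its 10 mm travel, not onto its stop (that stalls the mixer), and keep it pressed for at least three seconds. Finish while still gripping the tube and holding the cup down, with the bar open; leave the yellow-capped tube in the block and everything else where it stands.

Things in the scene. Friction and masses are not known exactly. Their poses are not given: they have to be found in the camera images.
- cold_block: Fixed block for two 50 ml tubes: aluminium top (76 x 150 mm, 70 mm high) in a blue jacket (96 x 170, 56 mm high). Origin: centre of underside, z up. Two round sockets (31.5 mm wide, 58 mm deep, floor at z = 12 mm) at its own y = +30 and -30 mm, x = 0. Steel posts on its top: hinge post at y = -64 mm, saddle for the bar's end at y = +66 mm (lip up to z = 135 mm).
- hold_bar (a joint): Flat aluminium bar (15 mm wide, top at z = 133 mm of the block) over both caps, 2.5 mm above them, turning level about the hinge post. 0 = shut, pointing along the block's +y; the value (rad) grows as the knob end swings towards the block's +x (clockwise from above), stop at 1.75; from 1.2 both tubes are free. Light friction (0.4 N at the knob), stays where left.
- bar_hinge (a point): Point on the upright hinge axis of the hold-down bar, at the bar's underside (126.5 mm over the block's underside). Fixed to the block.
- bar_knob (a point): Top centre of the black upright knob at the free end of the bar, 130 mm from the hinge axis. The knob is round, 19 mm wide in its upper part, and stands 36 mm above the bar's top; pinch it from above or push it sideways.
- red_tube: 50 ml screw-cap tube with a red cap, 112 mm long, loose, about 45 g. Origin: centre of its tip (underside); z runs up the tube to the cap. Round cap 34 mm wide, from 98 to 112 mm above the origin; body 28 mm wide, flat foot 24 mm wide. It starts upright in one of the two sockets, its origin 12 mm above the block's underside, its cap underside 40 mm above the block's top. Grasp the cap.
- yellow_tube: The same kind of tube with a yellow cap, in the other socket; it stays there. Origin: centre of its tip.
- mixer: Touch vortex mixer, white housing 150 x 118 mm with black control panel at its front (its own -x), fixed to the table; round white neck up to z = 87 mm. Origin: centre of its underside, on the axis of the cup.
- mixer_cup (a joint): Spring travel of the mixer's rubber cup (m): 0 = up at rest, grows as the cup is pushed straight down, 0.010 = on its stop. The spring gives about 2 N at the start of travel and 1 N more for each mm (7 N at 5 mm, 12 N at the stop). It springs back when let go.
- cup_floor (a point): Centre of the flat floor inside the black rubber cup, moving with it; at rest 109.5 mm above the mixer's underside. The cup's rim is 50 mm wide outside and 42 mm inside, 16 mm above this floor; the floor is about 30 mm wide.
- white_bottle: White bottle with blue cap, 58 mm wide, 114 mm high, a loose bystander. Origin: centre of its underside.
- amber_bottle: Brown bottle with black cap, 50 mm wide, 89 mm high, a loose bystander. Origin: centre of its underside.
- petri_dish: Petri dish, 60 mm wide, 15 mm high, a loose bystander. Origin: centre of its underside.

How it is judged:
On the way, in this order (a step that is already met when the one before it is completed fails the run):
1. the hold-down bar is swung right aside (value of joint hold_bar above 1.2 rad), for 0.2 s.
2. the red-capped tube is lifted clear of the cooling block in the gripper (z of red_tube in the frame of cold_block above 0.08 m and contact force between red_tube and the fingers above 1 N), for 0.1 s.
3. the tube, upright in the cup, keeps the cup pressed about half way (3 to 8 mm) for three seconds (value of joint mixer_cup between 0.003 and 0.008 m and horizontal distance between red_tube and cup_floor below 0.009 m and contact force between red_tube and mixer above 2 N and angle between red_tube's own z axis and vertical below 0.15 rad and z of red_tube in the frame of cup_floor below 0.006 m), for 3 s.
At the end, for the whole second after the job is handed in: Gripped red tube stands upright (0.15 rad) on the cup's floor (tip within 9 mm of centre, 6 mm in height), cup held 3 to 8 mm down, only the tube touching the mixer; bar open (1.2 rad or more), yellow tube in its socket, bystanders within 30 mm (all of step 3 and contact force between red_tube and the fingers above 1 N and contact force between mixer and the fingers below 0.5 N and contact force between mixer and the arm below 0.5 N and linear speed of red_tube below 0.02 m/s and value of joint hold_bar above 1.2 rad and z of yellow_tube in the frame of cold_block below 0.018 m and horizontal distance between yellow_tube and cold_block below 0.036 m and distance of each of white_bottle, amber_bottle, petri_dish from where it was at the start of the episode below 0.03 m); the arm keeps its last pose, push and grip.
It fails at once if the tube is rammed into the mixer (over 25 N) (contact force between red_tube and mixer above 25 N).
It fails at once if the yellow-capped tube is pulled out (z of yellow_tube in the frame of cold_block above 0.04 m).
It fails at once if a bystander is knocked away (distance of any of white_bottle, amber_bottle, petri_dish from where it was at the start of the episode above 0.05 m).
It also fails if it takes over 58 s, if anything falls off the work surface, if the arm or the gripper's body presses on something with over 40 N, if the wrist force passes 120 N, or if a joint passes its speed limit or range.

## Working session

There is one attempt and no reset: what is moved stays moved. The work goes in short steps, Python scripts to look and compute and a tool call to move; the robot and the scene stay as the last step left them, time stands still between calls to the robot, and variables do not carry over. Pictures are saved under pics/ and viewed, about 8 in all and at most 12, crops included, and the job is handed in when it is done.

Besides the shell and the picture viewer there is one more tool, called as name(argument=value, ...) on one line, values as JSON. send_rows: Moves the arm, as the interface text tells. Its arguments: {"type":"object","properties":{"plan":{"type":"string"},"jaw":{"type":"number"},"grip_force":{"type":"number"}},"required":["plan"]}

```bash
mkdir -p pics; cat > h.py <<'E'
import numpy as np, cv2
from bench import env, cams, nets
def world(cam,u,v,d):
    m=cams.camera_model(cam); p=np.array([(u-m['cx'])/m['fx']*d,(v-m['cy'])/m['fy']*d,d,1]); return (m['pose']@p)[:3]
def at_z(cam,u,v,z):
    m=cams.camera_model(cam);P=m['pose'];r=P[:3,:3]@np.array([(u-m['cx'])/m['fx'],(v-m['cy'])/m['fy'],1]);return P[:3,3]+r*(z-P[2,3])/r[2]
def cloud(cam,D):
    m=cams.camera_model(cam);v,u=np.mgrid[:384,:512];p=np.stack([(u-m['cx'])/m['fx']*D,(v-m['cy'])/m['fy']*D,D,np.ones_like(D)],-1);return (p@m['pose'].T)[...,:3]
E
python3 - <<'E'
from h import *
ims=[]
for c in('top','side'):
    I,D=cams.get_image(c); cv2.imwrite(f'pics/{c}0.png',I[...,::-1]); np.save(f'{c}0.npy',D)
    print(c,cams.camera_model(c)['pose'].round(3).tolist())
    for q in ['bar_hinge','bar_knob','red_tube','yellow_tube','cup_floor','mixer','cold_block','white_bottle','amber_bottle','petri_dish']:
        r=nets.pinpoint(c,q)
        for x in r[:2]:
            u,v=x['point'][0]*512,x['point'][1]*384
            d=D[min(int(v),383),min(int(u),511)]
            print(c,q,round(x['confidence'],2),round(u),round(v),world(c,u,v,d).round(3))
print(env.sense(), env.tips_ahead)
E
```

```text
top [[-0.011, -0.984, 0.178, 0.44], [-1.0, 0.008, -0.021, 0.007], [0.02, -0.178, -0.984, 1.055], [0.0, 0.0, 0.0, 1.0]]
top bar_hinge 0.78 201 222 [0.53  0.121 0.137]
top bar_knob 0.6 144 218 [0.538 0.256 0.166]
top red_tube 0.65 177 223 [0.528 0.182 0.128]
top yellow_tube 0.59 195 220 [0.535 0.138 0.131]
top yellow_tube 0.48 249 162 [0.693 0.001 0.095]
top cup_floor 0.86 306 232 [ 0.505 -0.145  0.105]
top mixer 0.86 300 228 [ 0.512 -0.125  0.126]
top mixer 0.66 194 223 [0.528 0.139 0.131]
top cold_block 0.72 181 225 [0.528 0.183 0.07 ]
top cold_block 0.46 298 231 [ 0.506 -0.123  0.124]
top white_bottle 0.65 251 163 [ 0.687 -0.005  0.11 ]
top amber_bottle 0.71 198 164 [0.698 0.141 0.061]
top petri_dish 0.74 286 164 [ 0.707 -0.109  0.016]
side [[-0.981, -0.084, 0.176, 0.406], [-0.195, 0.384, -0.902, 0.853], [0.008, -0.919, -0.393, 0.505], [0.0, 0.0, 0.0, 1.0]]
side bar_hinge 0.68 268 217 [0.528 0.135 0.134]
side bar_hinge 0.46 295 179 [ 0.506 -0.123  0.115]
side bar_knob 0.91 247 227 [ 0.617 -0.06  -0.001]
side cup_floor 0.81 291 177 [ 0.516 -0.122  0.121]
side mixer 0.66 291 214 [ 0.5
[... 198 characters left out ...]
 0.691 -0.08   0.006]
{'time_s': 1.1, 'qpos': array([-0.99381138,  0.50089186, -0.42697281,  1.55042698,  0.22079247,
        1.13828529, -0.21031784]), 'qvel': array([-0.00067225, -0.00144224, -0.00169036, -0.00053265, -0.00093895,
       -0.00044685,  0.0002611 ]), 'joint_torque': array([-6.89663539e-04, -5.69389772e+01, -5.81075191e+00, -2.81348062e+01,
        1.27215410e-02,  1.62655098e-03, -2.23585562e-05]), 'tool_pos': array([0.20060433, 0.6182596 , 0.25630111]), 'tool_rot': array([-2.54124419e+00, -1.84702848e+00,  1.62562676e-05]), 'force': array([0.55106959, 0.98311757, 0.11935493]), 'moment': array([ 0.04295521, -0.01093577, -0.03173471]), 'finger_gap': 0.08545429643706383} 0.025
```

```bash
python3 -c "
import cv2
t=cv2.imread('pics/top0.png')[120:290,90:370];s=cv2.imread('pics/side0.png')[130:320,140:360]
cv2.imwrite('pics/t0.png',cv2.resize(t,None,fx=2.8,fy=2.8,interpolation=2));cv2.imwrite('pics/s0.png',cv2.resize(s,None,fx=3,fy=3,interpolation=2))"
```

```text
(no output)
```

View pics/t0.png

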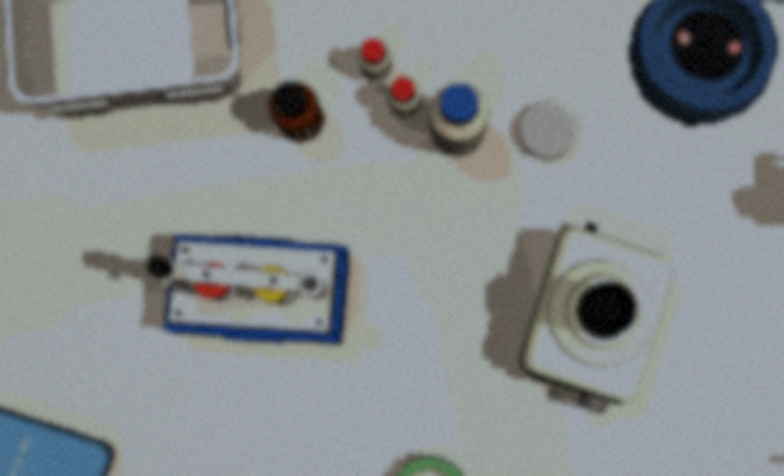

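View pics/s0.png

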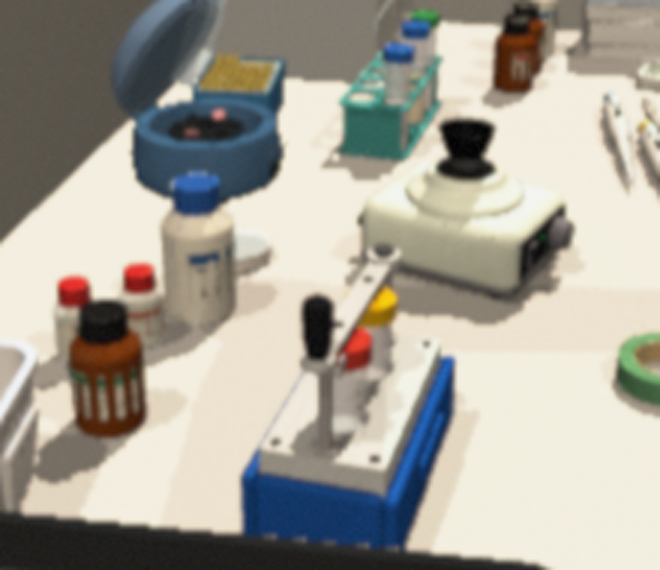

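```bash
python3 - <<'E'
from h import *
for c in('top','side'):
    D=np.load(c+'0.npy');P=cloud(c,D);x,y,z=P[...,0],P[...,1],P[...,2]
    B=(D>0)&(abs(x-.53)<.12)&(y>.05)&(y<.32)
    def rep(n,m):
        Q=P[m]; 
        if len(Q)<4: print(c,n,len(Q));return
        r=cv2.minAreaRect(Q[:,:2].astype(np.float32)*1000)
        print(c,n,len(Q),'mean',Q.mean(0).round(4),'min',Q.min(0).round(3),'max',Q.max(0).round(3),'rect',np.round(r[0],1),np.round(r[1],1),round(r[2],1))
    rep('knob',B&(z>.145)); rep('knobtop',B&(z>.16));rep('bar',B&(z>.126)&(z<.141)); rep('top',B&(z>.062)&(z<.078)); rep('jacket',B&(z>.048)&(z<.062))
    M=(D>0)&(abs(x-.5)<.1)&(abs(y+.13)<.1)
    rep('cuprim',M&(z>.119)); rep('cupin',M&(z>.1)&(z<.118)); rep('house',M&(z>.045)&(z<.075))
    I=cv2.imread(f'pics/{c}0.png').astype(int);b,g,r=I[...,0],I[...,1],I[...,2]
    rep('red',B&(r>130)&(g<90)&(b<90)); rep('yel',B&(r>130)&(g>110)&(b<70))
    for q in('bar_knob','mixer_cup','red_tube'):
        for o in nets.outline_of(c,q)[:1]: rep('net '+q+' %.2f'%o['confidence'],o['mask']&(D>0))
E
```

```text
top knob 59 mean [0.5439 0.2509 0.1641] min [0.536 0.243 0.148] max [0.552 0.261 0.171] rect [544.4 252.4] [15.2 18.6] 48.5
top knobtop 47 mean [0.5447 0.2516 0.1667] min [0.537 0.244 0.161] max [0.552 0.261 0.171] rect [545.2 252.2] [16.5 15.9] 81.5
top bar 355 mean [0.5368 0.1813 0.1328] min [0.52  0.112 0.126] max [0.554 0.256 0.141] rect [536.  184.1] [144.2  23.4] 84.7
top top 1104 mean [0.5333 0.1857 0.0693] min [0.493 0.112 0.062] max [0.578 0.265 0.077] rect [535.9 187.3] [150.3  76.2] 85.7
top jacket 571 mean [0.5298 0.1765 0.0542] min [0.483 0.1   0.048] max [0.588 0.275 0.062] rect [535.9 187.5] [170.3  96. ] 85.7
top cuprim 114 mean [ 0.5083 -0.1462  0.1237] min [ 0.485 -0.168  0.119] max [ 0.531 -0.121  0.129] rect [ 507.9 -144.5] [46.1 45.6] 89.3
top cupin 169 mean [ 0.5085 -0.1466  0.1104] min [ 0.49  -0.166  0.104] max [ 0.526 -0.128  0.118] rect [ 508.3 -146. ] [36.9 35.2] 53.8
top house 1691 mean [ 0.5019 -0.1404  0.0627] min [ 0.414 -0.218  0.045] max [ 0.591 -0.07   0.075] rect [ 500.2 -142.4] [117.9 165.8] 70.6
top red 37 mean [0.5285 0.2148 0.1226] min [0.521 0.
[... 1519 characters left out ...]
 [115.5 162.2] 69.4
side red 66 mean [0.5302 0.221  0.1228] min [0.523 0.202 0.109] max [0.537 0.231 0.126] rect [529.5 216.4] [28.8 13.6] 87.0
side yel 67 mean [0.5257 0.1677 0.1218] min [0.518 0.147 0.108] max [0.534 0.179 0.125] rect [524.1 164.5] [32.6 13.5] 76.9
side net bar_knob 0.70 559 mean [0.5401 0.2131 0.1416] min [ 0.521 -0.038 -0.   ] max [0.609 0.265 0.171] rect [557.6 110.2] [ 64.  306.8] 13.4
side net mixer_cup 0.77 213 mean [ 0.5087 -0.1398  0.1174] min [ 0.488 -0.168  0.095] max [ 0.531 -0.119  0.128] rect [ 509.4 -142.9] [40.7 48.9] 7.7
side net red_tube 0.64 337 mean [0.5321 0.2251 0.0997] min [0.523 0.182 0.067] max [0.543 0.259 0.135] rect [531.6 220.3] [75.  18.1] 76.3
```

The top view shows the block with the bar shut. The hinge is at crop (311,284), the knob at (158,266), the red cap is nearest the knob, and the mixer cup is at (606,308). The side view agrees, and the bottles stand on the +x side. Cloud sizes match the given dimensions:

| Thing | Position |
|---|---|
| Block centre | (0.536, 0.188), y axis at 85.6° |
| Knob | (0.543, 0.253) |
| Red tube | (0.5385, 0.218) |
| Cup | (0.508, -0.1445) |

send_rows(plan="0.0286 -0.0304 0 -6.4;0.0286 -0.0304 0 -6.4;0.0286 -0.0304 0 -6.4;0.0286 -0.0304 0 -6.4;0.0286 -0.0304 0 -6.4;0.0286 -0.0304 0 -6.4;0.0286 -0.0304 0 -6.4;0.0286 -0.0304 0 -6.4;0.0286 -0.0304 0 -6.4;0.0286 -0.0304 0 -6.4;0.0286 -0.0304 0 -6.4;0.0286 -0.0304 0 -6.4", jaw=-0.2)

```text
time_s: 2.9
tool_pos: [0.5446, 0.2526, 0.2565]
tool_rot: [-3.138, 0.136, -0.001]
force: [0.2, 0.7, -0.8]
finger_gap: 0.0511
```

send_rows(plan="0 0 -0.03 0;0 0 -0.03 0;0 0 -0.026 0;0 0 0 0")

```text
time_s: 3.4
tool_pos: [0.5422, 0.2528, 0.1682]
tool_rot: [3.137, -0.13, -0.007]
force: [0.5, 0.6, 0.3]
finger_gap: 0.0509
```

send_rows(plan="0 0 0 0;0 0 0 0;0 0 0 0;0 0 0 0", jaw=1, grip_force=20)

```text
time_s: 3.9
tool_pos: [0.5448, 0.254, 0.1719]
tool_rot: [-3.137, 0.131, -0.004]
force: [-0.6, 0.3, 6.9]
finger_gap: 0.0177
```

send_rows(plan="0.0157 -0.0026 0 0;0.0152 -0.0045 0 0;0.0146 -0.0063 0 0;0.0137 -0.0081 0 0;0.0126 -0.0097 0 0;0.0113 -0.0111 0 0")

```text
time_s: 4.65
tool_pos: [0.6272, 0.2123, 0.1713]
tool_rot: [-3.137, 0.13, -0.001]
force: [-2.0, 1.8, 5.4]
finger_gap: 0.0175
```

send_rows(plan="0.0099 -0.0124 0 0;0.0083 -0.0135 0 0;0.0066 -0.0144 0 0;0.0048 -0.0151 0 0;0.0029 -0.0156 0 0;0.001 -0.0158 0 0;0 0 0 0")

```text
time_s: 5.52
tool_pos: [0.6618, 0.121, 0.1711]
tool_rot: [3.137, -0.136, 0.004]
force: [3.4, 0.5, 4.9]
finger_gap: 0.0179
```

send_rows(plan="0 0 0 0;0 0 0 0;0 0 0 0;0 0 0.03 0;0 0 0.03 0;0 0 0.02 0;0 0 0 0", jaw=-0.2)

```text
time_s: 6.4
tool_pos: [0.6613, 0.1247, 0.252]
tool_rot: [-3.138, 0.131, -0.005]
force: [-0.2, 0.0, 0.3]
finger_gap: 0.0513
```

```bash
python3 - <<'E'
from h import *
out=[]
for c in('top','side'):
    I,D=cams.get_image(c);P=cloud(c,D);x,y,z=P[...,0],P[...,1],P[...,2]
    I=I[...,::-1];b,g,r=[I[...,i].astype(int) for i in range(3)]
    B=(D>0)&(abs(x-.56)<.15)&(y>.05)&(y<.32)
    for n,m in(('red',B&(r>120)&(g<80)&(b<80)&(z>.1)&(z<.132)),('redtop',B&(r>120)&(g<80)&(b<80)&(z>.119)&(z<.132)),('yel',B&(r>120)&(g>100)&(b<70)&(z>.1)),('knob',B&(z>.145)&(z<.175)&(x>.63))):
        Q=P[m]
        if len(Q)>5: print(c,n,len(Q),Q.mean(0).round(4),Q.min(0).round(3),Q.max(0).round(3),np.round(cv2.minEnclosingCircle(Q[:,:2].astype(np.float32)*1000)[0],1))
    out.append(cv2.resize(I[120:310,120:360],None,fx=1.6*1.04,fy=1.6*1.04))
cv2.imwrite('pics/1.png',np.hstack(out))
E
```

```text
side red 163 [0.5357 0.2242 0.1215] [0.522 0.206 0.112] [0.551 0.233 0.126] [537.1 221. ]
side redtop 125 [0.5364 0.2228 0.1233] [0.522 0.206 0.119] [0.551 0.232 0.126] [537.2 221. ]
side yel 194 [0.532  0.1687 0.1206] [0.518 0.147 0.109] [0.547 0.205 0.126] [530.9 176.1]
side knob 121 [0.6603 0.1328 0.1594] [0.653 0.122 0.145] [0.67  0.139 0.171] [661.1 130.6]
```

View pics/1.png

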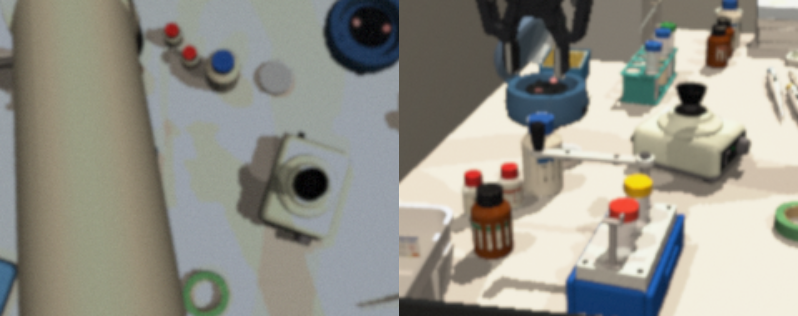

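The bar is open: in the side view the knob is at (538,135), measured at (0.661, 0.127), or about 1.47 rad. Both caps are free and the bystanders are untouched. Next is the red cap.

send_rows(plan="-0.0306 0.0234 0 0;-0.0306 0.0234 0 0;-0.0306 0.0234 0 0;-0.0306 0.0234 0 0;0 0 -0.04 0;0 0 -0.04 0;0 0 -0.03 0;0 0 -0.0163 0;0 0 0 0", jaw=-0.4)

```text
time_s: 7.62
tool_pos: [0.5368, 0.2174, 0.1223]
tool_rot: [3.137, -0.131, -0.005]
force: [0.4, -0.1, 0.2]
finger_gap: 0.0596
```

send_rows(plan="0 0 0 0;0 0 0 0;0 0 0 0;0 0 0 0;0 0 0 0", jaw=1, grip_force=35)

```text
time_s: 8.25
tool_pos: [0.539, 0.2184, 0.1254]
tool_rot: [-3.138, 0.131, -0.004]
force: [0.1, 0.2, 6.3]
finger_gap: 0.033
```

send_rows(plan="0 0 0.01 0;0 0 0.015 0;0 0 0.025 0;0 0 0.025 0;0 0 0.025 0;0 0 0.025 0;0 0 0.025 0;0 0 0.01 0;0 0 0 0")

```text
time_s: 9.38
tool_pos: [0.5381, 0.2181, 0.2848]
tool_rot: [-3.138, 0.131, -0.002]
force: [1.0, 0.9, -1.0]
finger_gap: 0.0329
```

```bash
python3 - <<'E'
from h import *
I,D=cams.get_image('side'); print(env.sense()['finger_gap'],env.sense()['tool_pos'],env.sense()['force'])
cv2.imwrite('pics/2.png',cv2.resize(I[100:330,140:360,::-1],None,fx=2.4,fy=2.4))
E
```

```text
0.03287284209440175 [0.53767206 0.21784333 0.2837545 ] [-0.10346161 -0.26532186 -0.98727292]
```

View pics/2.png

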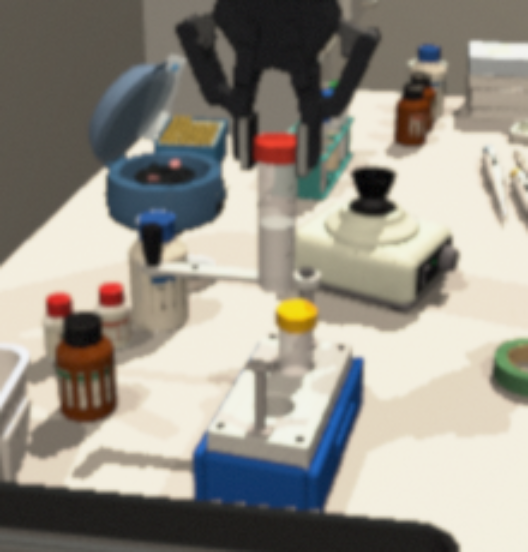

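The tube hangs upright in the jaws, with the cap at (277,148) and the tip at about (277,285). The yellow tube stays in its socket. Now to a point above the cup.

send_rows(plan="-0.001 -0.0175 0 0;-0.003 -0.035 0 0;-0.003 -0.035 0 0;-0.003 -0.035 0 0;-0.003 -0.035 0 0;-0.003 -0.035 0 0;-0.003 -0.035 0 0;-0.003 -0.035 0 0;-0.003 -0.035 0 0;-0.003 -0.035 0 0;-0.002 -0.03 0 0;0 0 0 0")

```text
time_s: 10.92
tool_pos: [0.506, -0.1488, 0.2831]
tool_rot: [3.137, -0.141, -0.003]
force: [1.3, 0.3, -0.7]
finger_gap: 0.0326
```

send_rows(plan="0 0 -0.015 0;0 0 -0.015 0;0 0 0 0;0 0 0 0")

```text
time_s: 11.42
tool_pos: [0.5081, -0.144, 0.2538]
tool_rot: [-3.139, 0.129, 0.001]
force: [0.5, 1.1, -0.3]
finger_gap: 0.0327
```

```bash
python3 - <<'E'
from h import *
out=[]
s=env.sense();print(s['finger_gap'],s['tool_pos'],s['force'],s['tool_rot'])
for c,(r0,c0) in(('side',(100,230)),('top',(150,240))):
    I,D=cams.get_image(c);P=cloud(c,D);x,y,z=P[...,0],P[...,1],P[...,2]
    np.save(c+'2.npy',D)
    M=(D>0)&(abs(x-.508)<.045)&(abs(y+.1445)<.045)
    for a,b in((.117,.13),(.131,.14),(.14,.155),(.155,.17),(.17,.19),(.19,.215),(.215,.232),(.24,.25)):
        Q=P[M&(z>a)&(z<b)]
        if len(Q)>3: print(c,a,len(Q),Q.mean(0).round(4),Q.min(0).round(3),Q.max(0).round(3),np.round(cv2.minEnclosingCircle(Q[:,:2].astype(np.float32)*1000)[0],1))
    for q in('red_tube','cup_floor'):
        for o in nets.pinpoint(c,q)[:2]: print(c,q,o['confidence'],np.array(o['point'])*[512,384])
    out.append(cv2.resize(I[r0:r0+120,c0:c0+120,::-1],None,fx=3.3,fy=3.3,interpolation=2))
cv2.imwrite('pics/3.png',np.hstack(out))
E
```

```text
0.032703337941965456 [ 0.50806038 -0.14399226  0.25377451] [ 0.52446294  1.08911299 -0.34374377] [-3.13880541e+00  1.29285419e-01  7.76747605e-04]
side 0.117 143 [ 0.5085 -0.1431  0.1229] [ 0.485 -0.169  0.117] [ 0.532 -0.117  0.128] [ 507.  -142.9]
side 0.14 51 [ 0.5073 -0.1352  0.1484] [ 0.495 -0.148  0.142] [ 0.52  -0.128  0.155] [ 507.2 -141.1]
side 0.155 63 [ 0.507  -0.1341  0.1625] [ 0.495 -0.146  0.155] [ 0.521 -0.127  0.17 ] [ 509.  -139.5]
side 0.17 84 [ 0.5063 -0.1348  0.1801] [ 0.494 -0.149  0.17 ] [ 0.519 -0.127  0.19 ] [ 506.  -140.8]
side 0.19 107 [ 0.5067 -0.1349  0.2024] [ 0.495 -0.142  0.19 ] [ 0.52  -0.128  0.214] [ 507.4 -139.4]
side 0.215 85 [ 0.5066 -0.1357  0.2236] [ 0.485 -0.148  0.216] [ 0.524 -0.129  0.232] [ 504.5 -142.3]
side 0.24 102 [ 0.5063 -0.1343  0.2451] [ 0.478 -0.145  0.24 ] [ 0.537 -0.127  0.25 ] [ 507.3 -143. ]
side red_tube 0.6 [293.0176 164.8896]
side red_tube 0.4 [292.4032 177.9072]
side cup_floor 0.61 [292.5056 176.4096]
side cup_floor 0.4 [293.3248 165.3888]
top 0.117 68 [ 0.5067 -0.1344  0.1235] [ 0.485 -0.154  0.117] [ 0.531 -0.121  0.129] [ 507.8 -144.4]
top 0.14 5 [ 0.5029 -0.1346  0.1511] [ 0.496 -0.139  0.145] [ 0.511 -0.132  0.154] [ 503.1 -135.8]
top 0.155 12 [ 0.505  -0.1348  0.1625] [ 0.495 -0.14   0.155] [ 0.517 -0.132  0.169] [ 506.2 -138.4]
top 0.17 15 [ 0.5043 -0.1351  0.18  ] [ 0.495 -0.141  0.17 ] [ 0.515 -0.132  0.19 ] [ 505.  -138.4]
top 0.19 16 [ 0.5027 -0.1352  0.2011] [ 0.495 -0.141  0.191] [ 0.511 -0.133  0.21 ] [ 503.  -137.3]
top red_tube 0.45 [309.7088 231.3984]
top cup_floor 0.59 [306.0224 231.0144]
```

View pics/3.png

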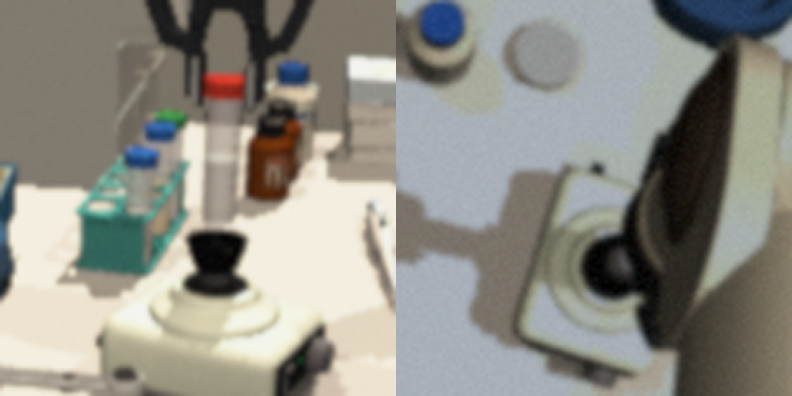

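The tube sits centred above the cup: tube axis at column 219 and cup at 217 in the side crop, so about 1 mm off in x. The measured tip height of 0.142 matches the command. Descending now, slowly near the floor.

send_rows(plan="0.001 0 -0.008 0;0 0 -0.008 0;0 0 -0.006 0;0 0 -0.004 0;0 0 -0.002 0;0 0 0 0;0 0 0 0", grip_force=50)

```text
time_s: 12.6
tool_pos: [0.5092, -0.1446, 0.2262]
tool_rot: [3.139, -0.131, 0.001]
force: [-0.5, 0.2, -0.3]
finger_gap: 0.0325
```

send_rows(plan="0 0 -0.002 0;0 0 -0.002 0;0 0 -0.001 0;0 0 0 0;0 0 0 0")

```text
time_s: 13.22
tool_pos: [0.5092, -0.1446, 0.2213]
tool_rot: [3.139, -0.131, 0.001]
force: [-0.4, -0.0, 3.0]
finger_gap: 0.0324
```

send_rows(plan="0 0 -0.001 0;0 0 -0.001 0;0 0 -0.001 0;0 0 0 0;0 0 0 0")

```text
time_s: 13.85
tool_pos: [0.5092, -0.1446, 0.2184]
tool_rot: [3.139, -0.131, 0.001]
force: [-0.6, 0.2, 6.2]
finger_gap: 0.0321
```

send_rows(plan="0 0 -0.001 0;0 0 0 0;0 0 0 0")

```text
time_s: 14.22
tool_pos: [0.5093, -0.1447, 0.2175]
tool_rot: [3.139, -0.131, 0.001]
force: [-1.5, -0.3, 7.4]
finger_gap: 0.0319
```

send_rows(plan="0 0 0 0;0 0 0 0;0 0 0 0;0 0 0 0;0 0 0 0;0 0 0 0;0 0 0 0;0 0 0 0;0 0 0 0;0 0 0 0;0 0 0 0;0 0 0 0")

```text
time_s: 15.72
tool_pos: [0.5092, -0.1447, 0.2175]
tool_rot: [3.139, -0.131, 0.001]
force: [-0.7, -0.1, 7.6]
finger_gap: 0.0322
```

```bash
python3 - <<'E'
from h import *
s=env.sense();print(s['finger_gap'],s['tool_pos'],s['force'])
I,D=cams.get_image('side');P=cloud('side',D);x,y,z=P[...,0],P[...,1],P[...,2]
D0=np.load('side2.npy')
b=[]
for d in(D0,D):
    Q=cloud('side',d);M=(d>0)&(abs(Q[...,0]-.508)<.03)&(abs(Q[...,1]+.1445)<.035)
    for a,e in((.105,.13),(.135,.16),(.16,.19)):
        q=Q[M&(Q[...,2]>a)&(Q[...,2]<e)]
        if len(q): print(a,len(q),q.mean(0).round(4),q.min(0).round(3),q.max(0).round(3))
cv2.imwrite('pics/4.png',np.hstack([cv2.resize(I[100:220,230:350,::-1],None,fx=3.3,fy=3.3,interpolation=2),cv2.resize(I[130:330,130:330,::-1],(396,396))]))
E
```

```text
0.03223490818141598 [ 0.50924375 -0.14467956  0.21750184] [-0.72379299 -0.14531035  7.60341323]
0.105 208 [ 0.5082 -0.1409  0.1195] [ 0.485 -0.169  0.105] [ 0.532 -0.117  0.128]
0.135 74 [ 0.5074 -0.135   0.1513] [ 0.495 -0.148  0.142] [ 0.521 -0.128  0.16 ]
0.16 124 [ 0.5064 -0.1345  0.1753] [ 0.494 -0.149  0.16 ] [ 0.521 -0.127  0.19 ]
0.105 174 [ 0.5074 -0.1332  0.1177] [ 0.486 -0.161  0.105] [ 0.532 -0.116  0.13 ]
0.135 103 [ 0.5074 -0.1353  0.1477] [ 0.495 -0.145  0.135] [ 0.521 -0.131  0.16 ]
0.16 130 [ 0.5081 -0.136   0.1754] [ 0.495 -0.148  0.16 ] [ 0.522 -0.128  0.19 ]
```

View pics/4.png

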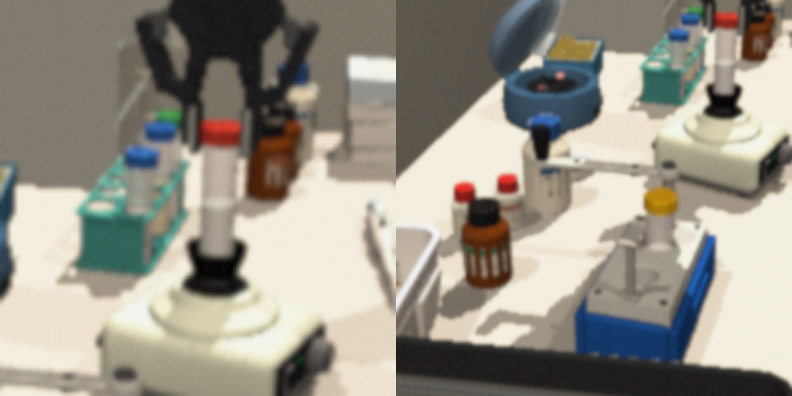

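The tube stands upright and centred in the cup, at column 219. The rim has dropped from row 232 to 243 in the crop, which is about 5 to 6 mm and agrees with the 7.6 N reading. I'll hold a little longer, then hand in.

send_rows(plan="0 0 0 0;0 0 0 0;0 0 0 0;0 0 0 0;0 0 0 0;0 0 0 0;0 0 0 0;0 0 0 0;0 0 0 0;0 0 0 0;0 0 0 0;0 0 0 0")

```text
time_s: 17.27
tool_pos: [0.5093, -0.1447, 0.2175]
tool_rot: [3.139, -0.131, 0.001]
force: [-1.6, 0.3, 6.9]
finger_gap: 0.0324
```

send_rows(plan="0 0 0 0;0 0 0 0;0 0 0 0;0 0 0 0;0 0 0 0;0 0 0 0;0 0 0 0;0 0 0 0;0 0 0 0;0 0 0 0;0 0 0 0;0 0 0 0")

```text
time_s: 18.77
tool_pos: [0.5093, -0.1447, 0.2175]
tool_rot: [3.139, -0.131, 0.001]
force: [-1.3, 0.1, 6.6]
finger_gap: 0.0323
```

```bash
python3 -c "
from h import *
s=env.sense();print(s['time_s'],s['tool_pos'],s['force'],s['finger_gap']);print(env.job_done())"
```

```text
18.775 [ 0.50926223 -0.14466121  0.21748762] [-1.34700449  0.11889361  6.59917772] 0.032277342223372016
the job is handed in; nothing more can be done
None
```

I swung the hold-down bar open to about 1.47 rad, lifted the red-capped tube out by its cap, and stood it in the mixer cup. I pressed it down and held it about 4.5 s, then handed in at 18.8 s, still gripping; the hand-in gives no verdict.

- **Cup travel:** the push read 6.6–7.6 N during the hold. That means about 5 mm of travel, and the rim drop in the side picture (about 5–6 mm) agrees.
- **Tube:** it was upright, within about 2 mm of the cup's centre, and firmly gripped (finger gap 32 mm).
- **Rest of the scene:** in the last side picture the bar was open, the yellow tube was in its socket, and the white and amber bottles looked unmoved. The petri dish was last seen unmoved in the top picture taken just before the final descent.
- **Disagreement:** the two cameras differed by about 2–3 mm in y, which is about the calibration limit. No check failed.

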